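# Hang the keyhole anvil plate on the bench rest

## Robot

A 6-joint arm with a two-finger parallel gripper is mounted at the origin on the work surface. World frame = base frame: x ahead of the robot, y to its left, z up, the work surface at z = 0. Lengths are in m, angles in rad, forces in N, time in s.
With the tool pointing down it reaches from about 0.35 to 0.975 m from the base axis. Payload 4.9 kg.
Tool frame: the origin (TCP) lies midway between the tips of the shut fingers; the grasp point (between the pads) lies 19 mm behind it; z points along the fingers, y is the direction in which the jaws open and shut (so a half turn about z gives the same grasp; the last joint's range is limited). The gripper opens to 85 mm and grips with 20 to 120 N. Pads are 22 mm wide; open, the fingers measure 114 mm over their backs; the gripper's body (76 mm by 85 mm) begins 54 mm behind the grasp point. The pads swing forward as they close: fully open they stand 13 mm farther back than shut.
Start: joints at [-1.417, 0.053, 1.613, -0, 1.476, -0.119], TCP at [0.168, -0.602, 0.231] pointing down, gripper open.
Joint ranges: [-3.01, 3.01], [-1.01, 2.22], [0.06, 2.58], [-1.02, 4.17], [0.09, 2.62], [-3.14, 3.14]. Speed limits (rad/s): [2.57, 2.57, 3.14, 3.14, 3.14, 3.14].

## Interface

Orientations are given as a unit quaternion [w, x, y, z].
In Python, from plant import state, grab_frame, camera_params, job_done, boxes_of gives the robot as it stands.
- The arm moves only by the tool step_arm, never from a script. Its argument "steps" is a list of rows, each a list of 4 numbers: the shift along the tool's x, y, z in mm, then the turn about the tool's z in degrees. A call has 1 to 8 rows; each row shifts and turns the pose as measured when the row begins, along the tool's axes as they then stand; what a row does not reach is not made up. A row lasts 1/10 s, in which the tool goes at most 50 mm and 8.59 degrees, less where a joint would pass 70% of its speed; a pose out of reach is approached as far as the arm can. A call is refused whole if a number of a shift passes 50 or a number of a turn 8.59, either way. A call with a gripper value outside its range is refused whole. "claw" is the opening in per cent of the stroke, from 0 (shut) to 100 (fully open), set as the call begins (left out, the last holds). The fingers move at their own pace and stop on an object; the grip force is fixed at half the most. Time passes only in rows, so rows that do not move let the fingers close. It gives the time, the measured TCP pose, the force and the opening at its end, in the units of the state.
- state(): the state, without advancing time (a new reading comes with each control period).
- grab_frame(name): name is "scene" or "top" or "wrist"; returns (picture, depth): 480x640x3 uint8, red, green, blue; 480x640 float32, m along the optical axis (not along the pixel's ray), 0 where there is no reading.
- camera_params(name): a dict with "mtx" (3x3 intrinsics, pixels), "extrinsics" (4x4, takes a point from camera to world coordinates); the wrist camera has in their place "T_tool_cam" (4x4, takes a point from camera to tool coordinates, whose origin is the TCP and whose axes are the flange's). Camera axes: x right, y down, z forward; pixel columns grow to the right and rows downward; lengths in m; the calibration is good to about 2 mm. The wrist camera is an equidistant fisheye: a pixel r from the principal point sees the ray r / f radians off the axis. A picture is of the moment at which its call begins: read the wrist's pose just before it. camera_params takes no time and is no camera call.
- job_done(): hands the job in, once; it reports no verdict.
Trained networks look in the newest picture that a camera, given by its name, has taken for a name from the list of things; names that differ only in an ending like _2 or _b are one class to them, and where a whole thing is asked for, a point or a joint stands for the part that bears it (a point fixed in the world has none). Each returns a list of dicts, best first, with "p" (0 to 1); they miss things now and then, are a little off and sometimes report something else, mostly with a low value. They report only what shows in the picture. A call takes as long as a camera call. They do not tell look-alikes from the thing itself.
- boxes_of(camera, label): "box" ([left, top, width, height] in pixels, round what is visible of it).
The state is a dict: "time": time; "joint_pos": joint angles; "joint_vel": joint speeds; "joint_efforts": joint torques, N m; "tool_pos": TCP position; "tool_rot": TCP orientation; "contact_force": force on the tool from outside, world axes, zero at the start; "ft_torque": the same for the moment, N m; "gripper_width": opening from 0.0 (shut) to 1.0 (fully open).
Only numpy, scipy, OpenCV 4.12 (cv2) and the standard library are available. Lean on these libraries where they do the work, as an engineer would, in place of code of your own. Each camera call takes 0.05 s, during which the arm holds its last target. There are 200 camera calls.

## Task

Of the two steel anvil plates on the bench, take the one with the keyhole slot and set it gently flat on the sloping wooden rest, its turned-up flange uphill, so that the screw head comes up through the round part of the keyhole, and let go of it there. Then push it straight down the slope until the screw is fully home at the end of the narrow slot, and leave it lying flat and square on the board. Leave the plain-holed plate, the bowl, the bottle and the soldering block where they are.

Things in the scene. Friction and masses are not known exactly. Their poses are not given: they have to be found in the camera images.
- plate: Loose keyhole anvil plate, steel, 0.5-0.8 kg, flat on the bench. Origin: centre of the round hole, on the underside; z out of the plate's top, x along it to the flange. Plate x -65..75, y -32..32, z 0..6 mm. Round (8-sided) hole 28 mm across at the origin; from it a slot 13 mm wide with a flared mouth runs in +x to x = 42. On the slope friction holds it.
- plate_block (a point): Centre of the top of the keyhole plate's dark steel anvil block, the place to grip: at x -36, y 0, z 52 mm in the plate's frame. The block is 32 (along x) x 30 (along y) mm and 46 mm high, standing on the plate's top face.
- plate_flange (a point): Middle of the outer (+x) face of the keyhole plate's turned-up end flange, the face to push: at x 75, y 0, z 19 mm in the plate's frame. Pushing it along takes 3 to 10 N. The flange is 6 mm thick, spans the full 64 mm width and stands up to z = 32 mm.
- blank: The other anvil plate: same size, material, block, flange and frame, but with only the round hole and no slot. It lies on the other side of the rest (which plate is on which side changes). Leave it alone.
- board: Fixed sloping board of the wooden rest, 230 x 120 x 20 mm, about 15 degrees, falling away from the robot. Origin: foot of its screw on the upper face, 51 mm above the bench; x uphill, y across, z square out of the face. Upper face x -120..110, y -60..60 mm. When fully home the plate's origin is at x -37.5, y 0, z 0 here, its axes parallel to the board's.
- screw (a point): Top of the steel screw that stands square out of the board, 18 mm above its upper face at the board's origin. Shank 9 mm in diameter; head 20 mm in diameter, its underside 10 mm above the board, bevelled to 12 mm across at the top.
- bowl: White ceramic bowl, 100 mm across, 50 mm high, origin under its centre. Bystander.
- bottle: Small corked glass bottle, 40 mm across, 76 mm high, origin under its centre. Bystander.
- solderblock: Flat reddish soldering block, 90 x 140 x 25 mm, origin under its centre. Bystander.
Not all that is in view belongs to the job. Leave any pink or purple look-alike of the plate alone.

How it is judged:
On the way:
1. the keyhole plate lies flat on the board, flange uphill, the screw head up through the round hole, let go (x of plate in the frame of board between -0.01 and 0.01 m and y of plate in the frame of board between -0.009 and 0.009 m and z of plate in the frame of board between -0.003 and 0.003 m and angle between the z axis of plate and the z axis of board, either way round below 0.06 rad and x of plate_flange in the frame of board above 0.05 m and angle between the x axis of plate and the x axis of board, either way round below 0.35 rad and contact force between the fingers and plate below 0.2 N and linear speed of plate below 0.02 m/s), for 0.2 s.
At the end, for the whole second after the job is handed in: The keyhole plate lies flat on the board, let go and at rest, the screw within 4.5 mm of the end of the narrow slot (plate origin 33 to 42 mm downhill of the screw), the plate square with the board to within 0.15 rad (9 degrees) and within 9 mm of its middle (x of plate in the frame of board between -0.042 and -0.033 m and y of plate in the frame of board between -0.009 and 0.009 m and z of plate in the frame of board between -0.003 and 0.003 m and angle between the z axis of plate and the z axis of board, either way round below 0.06 rad and x of plate_flange in the frame of board above 0.02 m and angle between the x axis of plate and the x axis of board, either way round below 0.15 rad and contact force between the fingers and plate below 0.2 N and linear speed of plate below 0.02 m/s); the robot touches nothing.
It fails at once if the keyhole plate is dropped (it falls free faster than 0.5 m/s) (contact force between anything else and plate below 0.1 N and linear speed of plate above 0.5 m/s).
It fails at once if the plain-holed plate is moved more than 30 mm or tipped (distance of blank from where it was at the start of the episode above 0.03 m or angle between blank's own z axis and vertical above 0.5 rad).
It fails at once if the bowl is moved more than 30 mm or tipped (distance of bowl from where it was at the start of the episode above 0.03 m or angle between bowl's own z axis and vertical above 0.5 rad).
It fails at once if the bottle is moved more than 30 mm or tipped (distance of bottle from where it was at the start of the episode above 0.03 m or angle between bottle's own z axis and vertical above 0.5 rad).
It fails at once if the soldering block is moved more than 30 mm or tipped (distance of solderblock from where it was at the start of the episode above 0.03 m or angle between solderblock's own z axis and vertical above 0.5 rad).
It also fails if it takes over 54 s, if anything falls off the work surface, if the arm or the gripper's body presses on something with over 40 N, if the wrist force passes 120 N, or if a joint passes its speed limit or range.

## Working session

There is one attempt and no reset: what is moved stays moved. The work goes in short steps, Python scripts to look and compute and a tool call to move; the robot and the scene stay as the last step left them, time stands still between calls to the robot, and variables do not carry over. Pictures are saved under pics/ and viewed, about 8 in all and at most 12, crops included, and the job is handed in when it is done.

Besides the shell and the picture viewer there is one more tool, called after "Emit:" as name([rows], argument=value, ...), one row to a line, values as JSON. step_arm: Moves the arm, as the interface text tells. Its arguments: {"type":"object","properties":{"steps":{"type":"array"},"claw":{"type":"number"}},"required":["steps"]}

```bash
mkdir -p pics; ls
python3 - <<'E'
from plant import *
import cv2,numpy as np
s=state();print(s)
ims=[]
for n in ["scene","top"]:
    p,d=grab_frame(n); np.savez(f"pics/{n}0.npz",p=p,d=d)
    cv2.imwrite(f"pics/{n}0.png",p[:,:,::-1]);c=camera_params(n);print(n,c)
    for l in ["plate","blank","board","screw","bowl","bottle","solderblock"]:
        print(l,[(np.round(b["box"]).tolist(),round(b["p"],2)) for b in boxes_of(n,l)][:4])
print(camera_params("wrist"))
E
```

```text
pics
{'time': 0.0, 'joint_pos': array([-1.41697524e+00,  5.33422735e-02,  1.61427861e+00,  2.84004109e-06,
        1.47597730e+00, -1.19012517e-01]), 'joint_vel': array([ 0.00172039,  0.00116123, -0.0012302 ,  0.00155836,  0.00047197,
       -0.00094762]), 'joint_efforts': array([-9.01388885e-04, -3.93688095e+01, -3.70180035e+01, -2.25713234e-04,
        7.05724378e-03,  1.37124283e-05]), 'tool_pos': array([ 0.16831284, -0.60127679,  0.23008124]), 'tool_rot': array([-1.00263747e-03,  9.90709169e-01,  1.35993883e-01, -1.60382298e-05]), 'contact_force': array([-0.19727069,  0.22210194,  0.5906539 ]), 'ft_torque': array([-0.01087053,  0.05264949,  0.04534598]), 'gripper_width': 0.9995546633050878}
scene {'mtx': array([[572.85642019,   0.        , 318.50790809],
       [  0.        , 572.85642019, 231.51036277],
       [  0.        ,   0.        ,   1.        ]]), 'extrinsics': array([[-0.31395433,  0.63887034, -0.70233707,  1.39049535],
       [ 0.94936824,  0.20226938, -0.24038937,  0.26501674],
       [-0.01151636, -0.74224779, -0.67002656,  0.90668315],
       [ 0.        ,  0.      
[... 1146 characters left out ...]
0], 0.44)]
bowl [([202.0, 112.0, 42.0, 40.0], 0.57)]
bottle [([405.0, 137.0, 19.0, 21.0], 0.77), ([285.0, 149.0, 67.0, 99.0], 0.38)]
solderblock [([137.0, 314.0, 65.0, 45.0], 0.92)]
{'mtx': array([[371.64829954,   0.        , 321.00187266],
       [  0.        , 371.64829954, 243.37781004],
       [  0.        ,   0.        ,   1.        ]]), 'T_tool_cam': array([[-1.15810286e-04, -9.46880577e-01, -3.21585383e-01,
         8.37779854e-02],
       [ 9.99999993e-01, -1.19521254e-04, -8.20289245e-06,
         2.47761943e-04],
       [-3.06691289e-05, -3.21585382e-01,  9.46880585e-01,
        -1.42344672e-01],
       [ 0.00000000e+00,  0.00000000e+00,  0.00000000e+00,
         1.00000000e+00]])}
```

Run:
```python
import cv2
a=cv2.imread("pics/top0.png")[100:370,120:520]
cv2.imwrite("pics/top0c.png",cv2.resize(a,(800,540),interpolation=cv2.INTER_CUBIC))
```

```text
(no output)
```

View pics/top0c.png

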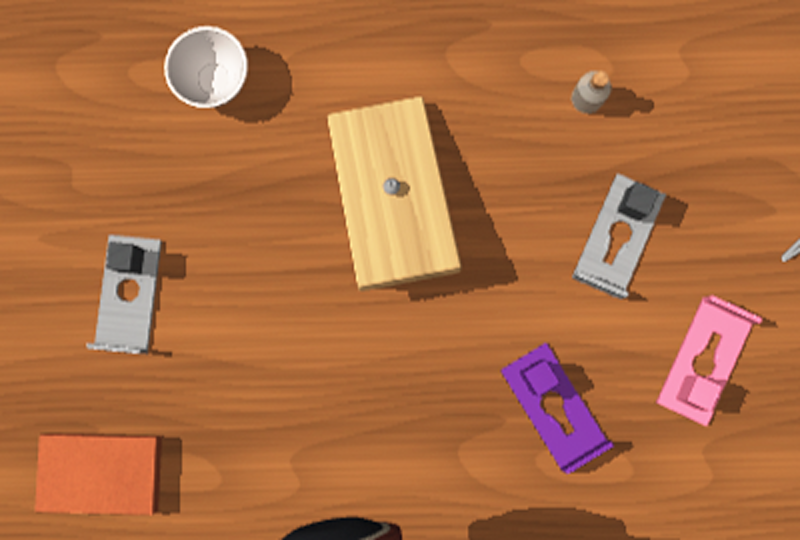

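View pics/scene0.png

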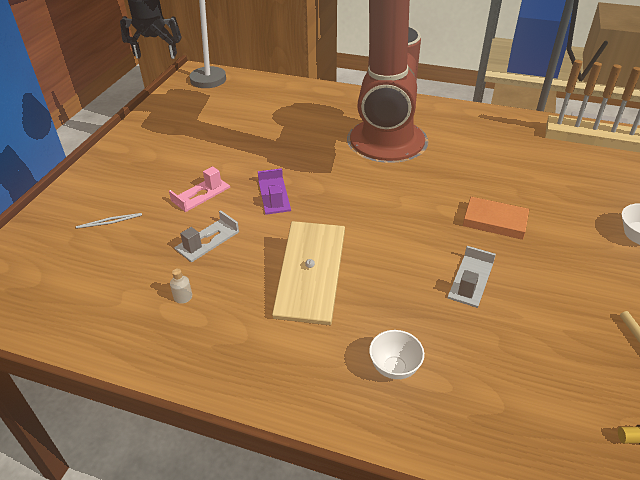

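The candidates for the keyhole plate are these four (pixels in the enlarged top view):
- **Grey, keyhole, (620,235):** steel with a slot, so this is the one.
- **Grey, round hole only, (128,295):** the blank.
- **Purple, (555,410):** a look-alike, to be left alone.
- **Pink, (710,360):** a look-alike, to be left alone.

The board is at (395,190), with its screw at (392,186).

```bash
cat > h.py <<'E'
import numpy as np,cv2
from plant import *
from scipy.spatial.transform import Rotation as R
def cloud(n,d):
    c=camera_params(n);K=c["mtx"];T=c["extrinsics"]
    v,u=np.mgrid[:480,:640]
    P=np.dstack([(u-K[0,2])/K[0,0]*d,(v-K[1,2])/K[1,1]*d,d])
    return P@T[:3,:3].T+T[:3,3]
def onplane(n,uv,z):
    c=camera_params(n);K=c["mtx"];T=c["extrinsics"]
    r=T[:3,:3]@np.linalg.inv(K)@[uv[0],uv[1],1]
    return T[:3,3]+r*(z-T[2,3])/r[2]
def pose():
    s=state();q=s["tool_rot"];return s["tool_pos"],R.from_quat([q[1],q[2],q[3],q[0]]).as_matrix()
E
python3 - <<'E'
from h import *
for n,pb,bb in [("top",(402,186,50,64),(283,147,70,102)),("scene",(172,208,70,58),(270,218,80,108))]:
    f=np.load(f"pics/{n}0.npz");p,d=f["p"],f["d"]
    if n=="top": cv2.imwrite("pics/crop.png",cv2.resize(p[180:256,395:461,::-1],None,fx=7,fy=7,interpolation=cv2.INTER_CUBIC))
    W=cloud(n,d);hsv=cv2.cvtColor(p,cv2.COLOR_RGB2HSV)
    x,y,w,h=pb;Q=W[y:y+h,x:x+w].reshape(-1,3);S=hsv[y:y+h,x:x+w].reshape(-1,3)
    g=(S[:,1]<60)
    bench=np.median(Q[~g&(Q[:,2]<.02),2]);print(n,"bench",bench)
    z=Q[:,2]-bench
    m=g&(z<.015)&(S[:,2]>90);r=cv2.minAreaRect((Q[m,:2]*1000).astype(np.float32));print("plate rect",r,m.sum(),np.median(z[m]))
    b=(z>.042)&(z<.06);r=cv2.minAreaRect((Q[b,:2]*1000).astype(np.float32));print("block",r,b.sum(),Q[b].mean(0))
    x,y,w,h=bb;Q=W[y:y+h,x:x+w].reshape(-1,3);S=hsv[y:y+h,x:x+w].reshape(-1,3)
    k=(S[:,1]>60)&(S[:,2]>150)&(Q[:,2]>.02);A=Q[k]
    for _ in range(5):
        c=A.mean(0);nn=np.linalg.svd(A-c,full_matrices=0)[2][2];nn*=np.sign(nn[2]);e=(A-c)@nn;A=A[abs(e)<max(.004,2*e.std())]if _<4 else A
    print("board n",nn,"c",c,"tilt",np.degrees(np.arccos(nn[2])),"az downhill",np.degrees(np.arctan2(nn[1],nn[0])))
    ux=np.array([-nn[0],-nn[1],0]);ux-=nn*(ux@nn);ux/=np.linalg.norm(ux);uy=np.cross(nn,ux)
    r=cv2.minAreaRect((np.c_[(A-c)@ux,(A-c)@uy]*1000).astype(np.float32));print("rect in plane",r)
    e=(Q-c)@nn;sc=(e>.012)&(e<.03)&(np.abs((Q-c)@ux)<.05)&(np.abs((Q-c)@uy)<.04);print("screw",sc.sum(),Q[sc].mean(0),"foot",(Q[sc].mean(0)-nn*e[sc].mean()))
    print("rectctr world",c+r[0][0]/1e3*ux+r[0][1]/1e3*uy)
E
```

```text
top bench -0.0010447027737643388
plate rect ((543.8087768554688, -302.9296569824219), (65.17617797851562, 142.8384552001953), 64.58151245117188) 1003 0.0058332575813215826
block ((579.353515625, -319.3868103027344), (30.8015079498291, 32.51286315917969), 64.48164367675781) 193 [ 0.57870416 -0.31822145  0.04997205]
board n [ 0.18270698 -0.98255979  0.03456041] c [ 0.59144197 -0.02802682  0.05679189] tilt 88.01943987871368 az downhill -79.46616196049142
rect in plane ((451.0615234375, 135.10482788085938), (1081.479248046875, 202.71481323242188), 16.96417236328125)
screw 245 [ 0.59480122 -0.04893145  0.05109292] foot [ 0.59097226 -0.02834009  0.05036864]
rectctr world [ 0.45576415 -0.03740001  0.50758396]
scene bench -0.0019481031747099475
plate rect ((546.2315673828125, -299.81256103515625), (70.39808654785156, 141.75537109375), 64.29357147216797) 908 0.005938633868880772
block ((583.3684692382812, -316.4004211425781), (34.40082550048828, 35.071311950683594), 62.39881134033203) 181 [ 0.58558522 -0.31536953  0.048216  ]
board n [ 0.17330469 -0.96088885  0.21600486] c [ 0.61044556 -0.02180552  0.05178063] tilt 77.52551325748057 az downhill -79.77611896010278
rect in plane ((367.55694580078125, -411.81097412109375), (205.21499633789062, 1269.89453125), 41.59150695800781)
screw 304 [ 0.61556915 -0.04408692  0.0458318 ] foot [ 0.61192751 -0.02389584  0.04129291]
rectctr world [1.00162564 0.12942229 0.41066039]
```

View pics/crop.png

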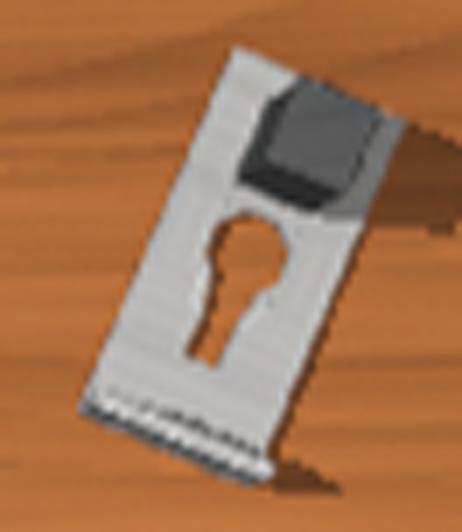

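The crop shows the grey steel plate with its keyhole at about (235,270), block at (320,140) and flange at the lower left. This is the plate to take. I'll redo the board fit with the invalid depth readings excluded.

```bash
cat >> h.py <<'E'
def board(p,W):
    hsv=cv2.cvtColor(p,cv2.COLOR_RGB2HSV)
    k=(hsv[...,1]>40)&(hsv[...,2]>150)&(W[...,2]>.02)&(W[...,2]<.09)&(abs(W[...,0]-.6)<.15)&(abs(W[...,1]+.03)<.12)
    A=W[k]
    for _ in range(6):
        c=A.mean(0);nn=np.linalg.svd(A-c,full_matrices=0)[2][2];nn=nn*np.sign(nn[2]);A=A[abs((A-c)@nn)<.004]
    ux=np.array([0,0,1.])-nn*nn[2];ux/=np.linalg.norm(ux);uy=np.cross(nn,ux)
    r=cv2.minAreaRect((np.c_[(A-c)@ux,(A-c)@uy]*1000).astype(np.float32))
    (a,b),(w,h),t=r
    if w<h:t-=90
    t=np.radians(t); x2=np.cos(t)*ux+np.sin(t)*uy; x2=x2*np.sign(x2[2])
    ctr=c+a/1e3*ux+b/1e3*uy
    Q=W.reshape(-1,3);e=(Q-ctr)@nn;q=Q-ctr
    s=(e>.012)&(e<.022)&(abs(q@ux)<.04)&(abs(q@uy)<.03)
    return dict(n=nn,tilt=np.degrees(np.arccos(nn[2])),grad_yaw=np.degrees(np.arctan2(ux[1],ux[0])),rect=r,edge_yaw=np.degrees(np.arctan2(x2[1],x2[0])),
      foot_rect=ctr+.005*x2,ns=s.sum(),foot_screw=Q[s].mean(0)-nn*e[s].mean(),top=Q[s].mean(0))
E
python3 - <<'E'
from h import *
for n in ["top","scene"]:
    f=np.load(f"pics/{n}0.npz"); b=board(f["p"],cloud(n,f["d"]))
    print(n); [print(" ",k,v) for k,v in b.items()]
E
```

```text
top
  n [0.25487348 0.04466919 0.96594212]
  tilt 14.996393364190675
  grad_yaw -170.0592865093167
  rect ((-6.620964050292969, 0.23299407958984375), (119.5747299194336, 228.20680236816406), 89.7108154296875)
  edge_yaw -170.35866717527853
  foot_rect [ 0.59435747 -0.02805049  0.05004335]
  ns 48
  foot_screw [ 0.59443804 -0.02806964  0.05002298]
  top [ 0.59866089 -0.02732954  0.06602711]
scene
  n [0.25220165 0.04102726 0.96680458]
  tilt 14.80421841601988
  grad_yaw -170.76026715609802
  rect ((3.1340713500976562, 0.8542327880859375), (232.1224365234375, 119.72493743896484), 0.28118768334388733)
  edge_yaw -170.4694250026275
  foot_rect [ 0.59922922 -0.02586657  0.04919984]
  ns 58
  foot_screw [ 0.60049641 -0.025177    0.04884001]
  top [ 0.60459046 -0.02451099  0.0645344 ]
```

Emit:
step_arm([
  [48,0,0,8],
  [48,0,0,8],
  [48,0,0,8],
  [48,0,0,8],
  [48,0,0,8],
], claw=100)

```text
time: 1.3
tool_pos: [0.4049, -0.6071, 0.2325]
tool_rot: [0.001, 0.973, -0.229, -0.0]
contact_force: [-0.3, -1.1, -0.2]
gripper_width: 0.999
```

Emit:
step_arm([
  [5,-49,5,0],
  [5,-49,10,0],
  [5,-49,10,0],
  [5,-49,15,0],
  [5,-49,15,0],
  [3,-49,15,-1],
  [0,-44,10,0],
  [0,0,0,0],
])

```text
time: 2.1
tool_pos: [0.5855, -0.3178, 0.1446]
tool_rot: [-0.001, 0.976, -0.22, -0.002]
contact_force: [-1.0, 0.1, -0.8]
gripper_width: 1.001
```

```bash
cat >> h.py <<'E'
def wcloud(d,pos,Rt):
    c=camera_params("wrist");K=c["mtx"];T=c["T_tool_cam"]
    v,u=np.mgrid[:480,:640];x=(u-K[0,2])/K[0,0];y=(v-K[1,2])/K[1,1];th=np.hypot(x,y);s=np.tan(np.minimum(th,1.4))/np.maximum(th,1e-9)
    P=np.dstack([x*s*d,y*s*d,d]);P=P@T[:3,:3].T+T[:3,3]
    return P@Rt.T+pos
E
python3 - <<'E'
from h import *
pos,Rt=pose();p,d=grab_frame("wrist");np.savez("pics/w1.npz",p=p,d=d,pos=pos,R=Rt)
cv2.imwrite("pics/w1.png",p[:,:,::-1])
print(pos,np.degrees(np.arctan2(Rt[1,0],Rt[0,0])))
W=wcloud(d,pos,Rt);hsv=cv2.cvtColor(p,cv2.COLOR_RGB2HSV)
near=(abs(W[...,0]-.55)<.13)&(abs(W[...,1]+.31)<.1)&(d>0)
print("bench",np.median(W[near&(hsv[...,1]>90),2]))
z=W[...,2];g=near&(hsv[...,1]<60)
for nm,m in [("plate",g&(z<.012)&(z>-.005)&(hsv[...,2]>90)),("block",near&(z>.046)&(z<.058))]:
    m=cv2.morphologyEx(m.astype(np.uint8),cv2.MORPH_OPEN,np.ones((3,3)))>0
    print(nm,m.sum(),cv2.minAreaRect((W[m][:,:2]*1000).astype(np.float32)),W[m].mean(0) if m.any() else 0)
E
```

```text
[ 0.58552707 -0.31777841  0.14457212] -25.388764623321578
bench -0.0001701438375489306
plate 8066 ((547.3313598632812, -303.2214660644531), (65.4169921875, 136.1147918701172), 64.01575469970703) [ 0.5482625  -0.30307539  0.00568681]
block 1995 ((582.4043579101562, -319.4815673828125), (29.696884155273438, 32.320152282714844), 64.5927963256836) [ 0.58336895 -0.31997235  0.0515336 ]
```

View pics/w1.png

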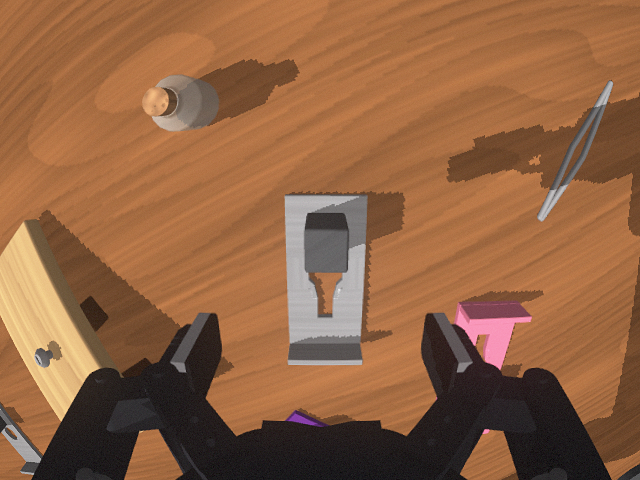

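The wrist view shows the keyhole plate between the jaws, block at (327,240) and slot at (325,290). The measured yaw matches the tool. I'll go down and grip.

Emit:
step_arm([
  [-2,3,30,0],
  [0,0,40,0],
  [0,0,35,0],
  [0,0,20,0],
  [0,0,4,0],
])

```text
time: 2.65
tool_pos: [0.5837, -0.3301, 0.0189]
tool_rot: [0.004, 0.975, -0.222, 0.003]
contact_force: [1.0, 0.2, -0.9]
gripper_width: 1.0
```

Emit:
step_arm([
  [0,0,0,0],
  [0,0,0,0],
  [0,0,0,0],
  [0,0,0,0],
  [0,0,0,0],
  [0,0,0,0],
], claw=0)

```text
time: 3.25
tool_pos: [0.5856, -0.3336, 0.0244]
tool_rot: [0.005, 0.975, -0.223, 0.007]
contact_force: [-0.7, -0.7, -3.9]
gripper_width: 0.347
```

Emit:
step_arm([
  [0,0,0,0],
  [0,0,0,0],
  [0,0,0,0],
  [0,0,0,0],
], claw=100)

```text
time: 3.65
tool_pos: [0.5863, -0.3345, 0.0259]
tool_rot: [0.006, 0.975, -0.223, 0.008]
contact_force: [0.2, -0.2, 0.7]
gripper_width: 0.991
```

```bash
cat >> h.py <<'E'
def block(W,hsv,c,r=.07):
    near=np.hypot(W[...,0]-c[0],W[...,1]-c[1])<r
    m=near&(W[...,2]>.045)&(W[...,2]<.056)&(hsv[...,2]<130)&(hsv[...,1]<80)
    m=cv2.morphologyEx(m.astype(np.uint8),cv2.MORPH_OPEN,np.ones((3,3)))>0
    return m.sum(),cv2.minAreaRect((W[m][:,:2]*1000).astype(np.float32)) if m.any() else 0
E
python3 - <<'E'
from h import *
s=state();pos,Rt=pose();print(pos,s["contact_force"],Rt.round(4).tolist(),s["joint_pos"])
p,d=grab_frame("wrist");pos2,_=pose();print("after",pos2)
print("wrist",block(wcloud(d,pos,Rt),cv2.cvtColor(p,cv2.COLOR_RGB2HSV),pos))
cv2.imwrite("pics/w2.png",p[:,:,::-1])
p,d=grab_frame("top");print("top",block(cloud("top",d),cv2.cvtColor(p,cv2.COLOR_RGB2HSV),pos))
E
```

```text
[ 0.58626225 -0.33445668  0.02594003] [ 0.1881321  -0.1863931   0.67444996] [[0.9003, -0.4351, 0.013], [-0.4349, -0.9003, -0.0145], [0.018, 0.0074, -0.9998]] [-0.62686739  0.34941153  1.63593323 -0.00456742  1.13721324  1.39593049]
after [ 0.58630422 -0.33450594  0.02598824]
wrist (np.int64(5842), ((580.3983154296875, -330.5751953125), (104.94636535644531, 39.0439567565918), 64.33878326416016))
top (np.int64(0), 0)
```

View pics/w2.png

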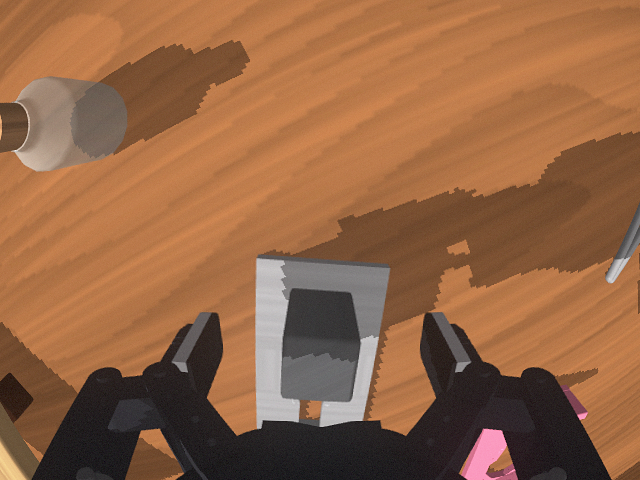

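The wrist view shows the block at (320,345), centred between the pads. The tool has crept sideways and up. I'll measure the block's offset from the grasp point.

Run:
```python
from h import *
pos,Rt=pose();p,d=grab_frame("wrist")
W=wcloud(d,pos,Rt);hsv=cv2.cvtColor(p,cv2.COLOR_RGB2HSV)
m=np.zeros(d.shape,bool);m[275:405,270:372]=1
m&=(W[...,2]>.045)&(W[...,2]<.06)
r=cv2.minAreaRect((W[m][:,:2]*1000).astype(np.float32));print(pos,m.sum(),r,W[m][:,2].mean())
c=np.array([r[0][0]/1e3,r[0][1]/1e3,.033]);g=pos-.019*Rt[:,2]
print("grasp->block in tool mm",(Rt.T@(c-g)*1000).round(1), "TCP z",pos[2])
```

```text
[ 0.58624069 -0.33444876  0.02588102] 5299 ((578.2479248046875, -328.8897399902344), (30.378795623779297, 33.174808502197266), 59.65729904174805) 0.05121200210135768
grasp->block in tool mm [-9.5 -1.5 11.7] TCP z 0.02588102088650497
```

Emit:
step_arm([
  [-6,-1,5,0],
  [-4,0,5,0],
])

```text
time: 4.0
tool_pos: [0.5781, -0.3295, 0.016]
tool_rot: [0.006, 0.975, -0.223, 0.009]
contact_force: [0.0, 0.6, 0.1]
gripper_width: 1.0
```

Emit:
step_arm([
  [0,0,0,0],
])

```text
time: 4.1
tool_pos: [0.5768, -0.3287, 0.0146]
tool_rot: [0.005, 0.975, -0.223, 0.008]
contact_force: [-0.4, 0.1, -0.9]
gripper_width: 1.003
```

Position good; close.

Emit:
step_arm([
  [0,0,0,0],
  [0,0,0,0],
  [0,0,0,0],
  [0,0,0,0],
  [0,0,0,0],
], claw=0)

```text
time: 4.6
tool_pos: [0.5769, -0.3287, 0.0145]
tool_rot: [0.005, 0.975, -0.223, 0.008]
contact_force: [-0.2, -0.8, -1.5]
gripper_width: 0.346
```

Emit:
step_arm([
  [0,0,-10,0],
  [0,0,-30,0],
  [0,0,-40,0],
  [0,0,-40,0],
  [0,0,0,0],
])

```text
time: 5.1
tool_pos: [0.5711, -0.3239, 0.1315]
tool_rot: [0.003, 0.975, -0.223, 0.001]
contact_force: [0.6, -1.3, -3.9]
gripper_width: 0.348
```

Run:
```python
from h import *
pos,Rt=pose();s=state();p,d=grab_frame("wrist");cv2.imwrite("pics/w3.png",p[:,:,::-1]);np.savez("pics/w3.npz",p=p,d=d,pos=pos,R=Rt)
print(pos,s["contact_force"],s["gripper_width"],np.degrees(np.arctan2(Rt[1,0],Rt[0,0])),Rt[:,2])
p,d=grab_frame("scene");cv2.imwrite("pics/s3.png",cv2.resize(p[130:330,100:360,::-1],None,fx=3,fy=3))
```

```text
[ 0.57106757 -0.3239188   0.13154338] [ 0.59160874 -1.29861195 -3.89965875] 0.34783865565826255 -25.80149723020842 [ 8.90064044e-04 -5.55651757e-03 -9.99984166e-01]
```

View pics/s3.png

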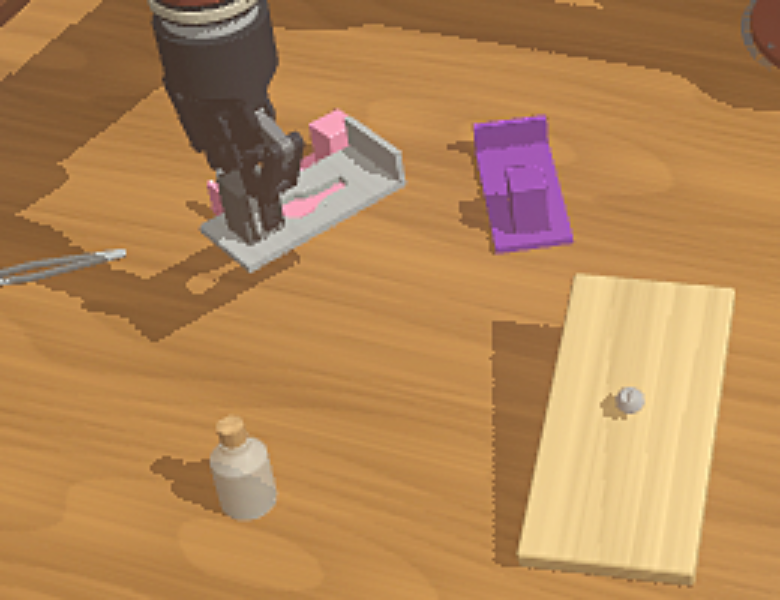

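The scene view shows the plate held by its block and roughly level, with the board clear at (630,430). I'll take the board's pose from the earlier wrist picture as well, and the held plate's pitch from the scene depth.

```bash
cat >> h.py <<'E'
def heldplane(c,n="scene",dz=(-.05,.03),show=True):
    "fit the held plate's top plane: grey points near the grip"
    p,d=grab_frame(n);W=cloud(n,d);hsv=cv2.cvtColor(p,cv2.COLOR_RGB2HSV)
    k=(np.linalg.norm(W[...,:2]-c[:2],axis=-1)<.13)&(hsv[...,1]<45)&(hsv[...,2]>110)&(W[...,2]>c[2]+dz[0])&(W[...,2]<c[2]+dz[1])
    A=W[k];rng=np.random.default_rng(0);best=None
    for _ in range(300):
        q=A[rng.choice(len(A),3,replace=False)];nn=np.cross(q[1]-q[0],q[2]-q[0]);l=np.linalg.norm(nn)
        if l<1e-9: continue
        nn/=l
        if abs(nn[2])<.8: continue
        m=abs((A-q[0])@nn)<.002
        if best is None or m.sum()>best.sum(): best=m
    B=A[best];cc=B.mean(0);nn=np.linalg.svd(B-cc,full_matrices=0)[2][2];nn*=np.sign(nn[2])
    return best.sum(),nn,cc,B
E
python3 - <<'E'
from h import *
f=np.load("pics/w1.npz");b=board(f["p"],wcloud(f["d"],f["pos"],f["R"]))
for k in b: print(k,b[k])
pos,Rt=pose()
for n in ["scene","top"]:
    N,nn,cc,B=heldplane(pos,n);t=Rt.T@nn
    print(n,N,"n tool",t.round(3),"pitch deg (+: flange down)",np.degrees(np.arctan2(-t[0],-t[2])),"plane z under tcp",(cc[2]-((pos-cc)[:2]@nn[:2])/nn[2])-pos[2], cv2.minAreaRect((B[:,:2]*1000).astype(np.float32)))
E
```

```text
n [0.25529242 0.04271219 0.96592   ]
tilt 15.001289683595957
grad_yaw -170.50198935242796
rect ((24.703353881835938, -8.650505065917969), (120.76569366455078, 227.26950073242188), 89.24874877929688)
edge_yaw -171.27974333736884
foot_rect [ 0.598708   -0.02746392  0.05043908]
ns 198
foot_screw [ 0.59907585 -0.03178355  0.05053287]
top [ 0.60312701 -0.03110576  0.06586079]
scene 586 n tool [ 0.015  0.027 -1.   ] pitch deg (+: flange down) -0.8319630754233903 plane z under tcp -0.010539305131573265 ((535.3081665039062, -300.82958984375), (68.568603515625, 138.6581573486328), 63.194679260253906)
top 121 n tool [ 0.035  0.045 -0.998] pitch deg (+: flange down) -2.0329531092915363 plane z under tcp -0.014706746896745768 ((531.3158569335938, -277.506591796875), (19.291122436523438, 107.91874694824219), 62.31987380981445)
```

```bash
python3 -c "
import numpy as np
for k in range(8):
    a=np.radians(-25.8+4.5*k);d=np.array([69,302])/8
    print(round(np.cos(a)*d[0]+np.sin(a)*d[1],1),round(np.sin(a)*d[0]-np.cos(a)*d[1],1))"
```

```text
-8.7 -37.7
-5.7 -38.3
-2.7 -38.6
0.4 -38.7
3.4 -38.6
6.4 -38.2
9.4 -37.6
12.3 -36.7
```

Emit:
step_arm([
  [-8.7,-37.7,0,-4.5],
  [-5.7,-38.3,0,-4.5],
  [-2.7,-38.6,0,-4.5],
  [0.4,-38.7,0,-4.5],
  [3.4,-38.6,0,-4.5],
  [6.4,-38.2,0,-4.5],
  [9.4,-37.6,0,-4.5],
  [12.3,-36.7,0,-4],
])

```text
time: 6.1
tool_pos: [0.6203, -0.0084, 0.0956]
tool_rot: [-0.01, 0.995, 0.092, -0.024]
contact_force: [0.5, 0.2, -5.5]
gripper_width: 0.342
```

Emit:
step_arm([
  [0,0,0,0],
])

```text
time: 6.2
tool_pos: [0.6188, -0.0036, 0.0923]
tool_rot: [-0.012, 0.995, 0.095, -0.026]
contact_force: [0.2, -0.0, -4.8]
gripper_width: 0.346
```

```bash
cat >> h.py <<'E'
def rel(tgt,yaw=9.6):
    s=state();pos,Rt=pose()
    print("t",s["time"],"pos",pos.round(4),"yaw",np.degrees(np.arctan2(Rt[1,0],Rt[0,0])).round(2),"z",Rt[:,2].round(4),"F",s["contact_force"].round(1),"w",round(s["gripper_width"],3))
    print("tool shift to go mm",(Rt.T@(np.array(tgt)-pos)*1000).round(1))
E
python3 - <<'E'
from h import *
rel([.640,-.022,.090]);pos,Rt=pose()
for n in ["scene"]:
    N,nn,cc,B=heldplane(pos,n);t=Rt.T@nn
    print(n,N,"n tool",t.round(3)); r=cv2.minAreaRect((B[:,:2]*1000).astype(np.float32));print(r)
E
```

```text
t 6.2 pos [ 0.6188 -0.0036  0.0923] yaw 10.91 z [-0.0544  0.0187 -0.9983] F [ 0.2 -0.  -4.8] w 0.346
tool shift to go mm [17.4 22.1  0.8]
scene 357 n tool [ 0.017 -0.    -1.   ]
((585.511474609375, -8.043418884277344), (131.0445556640625, 63.9958610534668), 10.304174423217773)
```

Emit:
step_arm([
  [6,8,-2,0],
  [6,8,-1,0.6],
  [4,4,0,0.6],
  [0,0,0,0],
])

```text
time: 6.65
tool_pos: [0.6365, -0.0269, 0.0883]
tool_rot: [-0.011, 0.996, 0.08, -0.031]
contact_force: [-0.0, -0.6, -4.8]
gripper_width: 0.341
```

Run:
```python
from h import *
rel([.640,-.022,.085]);pos,Rt=pose()
p,d=grab_frame("top");f=np.load("pics/top0.npz")
cv2.imwrite("pics/t4.png",np.vstack([cv2.resize(p[130:270,260:400,::-1],None,fx=4,fy=4)]))
N,nn,cc,B=heldplane(pos,"scene");t=Rt.T@nn
print(N,"n tool",t.round(3),"n world",nn.round(3)); r=cv2.minAreaRect((B[:,:2]*1000).astype(np.float32));print(r)
```

```text
t 6.65 pos [ 0.6365 -0.0269  0.0883] yaw 9.25 z [-0.0631  0.0168 -0.9979] F [-0.  -0.6 -4.8] w 0.341
tool shift to go mm [ 4.4 -4.2  3.1]
357 n tool [ 0.022  0.002 -1.   ] n world [ 0.085 -0.015  0.996]
((605.7639770507812, -29.149520874023438), (124.2475814819336, 64.00100708007812), 7.745548725128174)
```

View pics/t4.png

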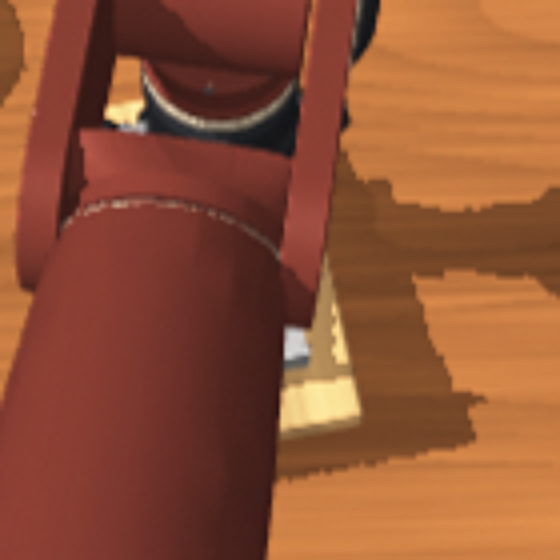

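Emit:
step_arm([
  [2,-3,1,0],
  [1,-2,0,0],
  [0,0,0,0],
])

```text
time: 7.05
tool_pos: [0.6382, -0.0207, 0.0877]
tool_rot: [-0.011, 0.996, 0.08, -0.031]
contact_force: [-0.2, 0.5, -5.7]
gripper_width: 0.342
```

Run:
```python
from h import *
pos,Rt=pose();rel([.640,-.022,.085]);g=pos-.019*Rt[:,2];print("grasp",g,"to go",(Rt.T@(np.array([.640,-.022,g[2]])-g)*1e3).round(1))
N,nn,cc,B=heldplane(pos,"scene");print(N,"n world",nn.round(3)); r=cv2.minAreaRect((B[:,:2]*1000).astype(np.float32));print(r)
p,d=grab_frame("scene");cv2.imwrite("pics/s4.png",cv2.resize(p[190:340,240:390,::-1],None,fx=4,fy=4,interpolation=cv2.INTER_CUBIC))
```

```text
t 7.05 pos [ 0.6382 -0.0207  0.0877] yaw 9.24 z [-0.0631  0.0174 -0.9979] F [-0.2  0.5 -5.7] w 0.342
tool shift to go mm [1.8 1.6 2.5]
grasp [ 0.63935781 -0.02106159  0.10665046] to go [ 0.5  1.  -0.1]
349 n world [ 0.074 -0.023  0.997]
((606.5989990234375, -22.913280487060547), (127.71958923339844, 63.844818115234375), 7.605972766876221)
```

View pics/s4.png

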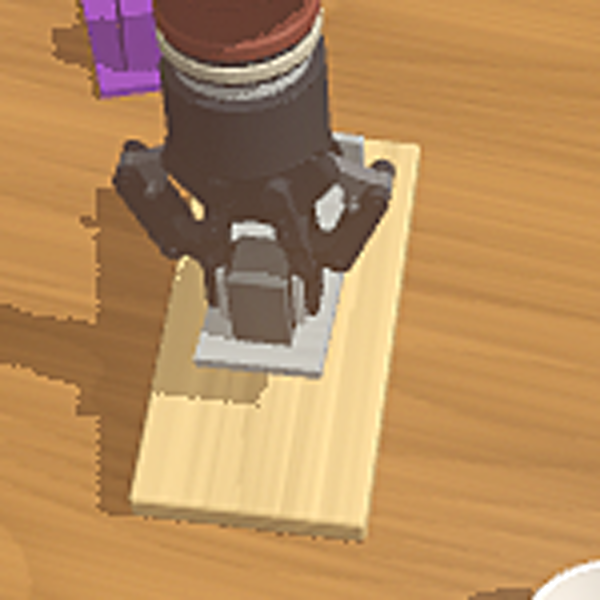

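The scene view shows the plate over the board and square with it, block at (262,290), the screw hidden by the gripper. I'll lower in small steps and watch the force.

Emit:
step_arm([
  [0.5,0.5,4,0],
  [0.5,0.5,4,0],
  [0.2,0,3,0],
])

```text
time: 7.45
tool_pos: [0.6391, -0.0213, 0.0766]
tool_rot: [-0.011, 0.996, 0.08, -0.03]
contact_force: [0.8, 1.1, -4.5]
gripper_width: 0.345
```

Emit:
step_arm([
  [0.3,0,3,0],
  [0.3,0,3,0],
])

```text
time: 7.65
tool_pos: [0.6402, -0.0208, 0.0721]
tool_rot: [-0.011, 0.996, 0.08, -0.03]
contact_force: [-0.1, 1.4, 1.2]
gripper_width: 0.344
```

Run:
```python
from h import *
pos,Rt=pose();rel([.640,-.022,.0553]);g=pos-.019*Rt[:,2];print("grasp",g,"to go",(Rt.T@(np.array([.640,-.022,.0743])-g)*1e3).round(1))
N,nn,cc,B=heldplane(pos,"scene");print(N,"n world",nn.round(3)); r=cv2.minAreaRect((B[:,:2]*1000).astype(np.float32));print(r)
```

```text
t 7.65 pos [ 0.6402 -0.0208  0.0721] yaw 9.25 z [-0.0609  0.0172 -0.998 ] F [-0.1  1.4  1.2] w 0.344
tool shift to go mm [ 0.6  1.6 16.7]
grasp [ 0.64135887 -0.02116408  0.09104818] to go [-0.5  1.1 16.8]
315 n world [ 0.115 -0.012  0.993]
((601.801025390625, -25.344627380371094), (136.0938262939453, 64.65699005126953), 8.759101867675781)
```

Contact came as predicted, at about 6 N, and the plate is now pivoting in the grip. I'll keep lowering.

Emit:
step_arm([
  [0,0.3,3,0],
  [0,0.3,3,0],
])

```text
time: 7.9
tool_pos: [0.6413, -0.0208, 0.0674]
tool_rot: [-0.011, 0.996, 0.08, -0.028]
contact_force: [1.6, 2.1, 1.3]
gripper_width: 0.342
```

Emit:
step_arm([
  [0,0,3,0],
  [0,0,2,0],
])

```text
time: 8.1
tool_pos: [0.6419, -0.0205, 0.0629]
tool_rot: [-0.011, 0.996, 0.08, -0.027]
contact_force: [1.4, 2.1, 0.7]
gripper_width: 0.344
```

Run:
```python
from h import *
pos,Rt=pose();rel([.640,-.022,.0553]);g=pos-.019*Rt[:,2];print("grasp",g,"to go",(Rt.T@(np.array([.640,-.022,.0743])-g)*1e3).round(1))
N,nn,cc,B=heldplane(pos,"scene");print(N,"n world",nn.round(3)); r=cv2.minAreaRect((B[:,:2]*1000).astype(np.float32));print(r)
```

```text
t 8.1 pos [ 0.6419 -0.0205  0.0629] yaw 9.22 z [-0.0558  0.0183 -0.9983] F [1.4 2.1 0.7] w 0.344
tool shift to go mm [-1.7  1.4  7.7]
grasp [ 0.64293514 -0.02084009  0.08190529] to go [-2.7  0.9  7.7]
310 n world [0.196 0.01  0.981]
((602.0940551757812, -25.266098022460938), (135.0927276611328, 64.18766021728516), 9.500896453857422)
```

Emit:
step_arm([
  [-1,0.5,2.5,0],
  [-1,0.5,2.5,0],
])

```text
time: 8.35
tool_pos: [0.6422, -0.021, 0.0591]
tool_rot: [-0.012, 0.996, 0.08, -0.024]
contact_force: [4.6, 4.4, 2.6]
gripper_width: 0.344
```

Emit:
step_arm([
  [-0.7,0,2,0],
  [0,0,1,0],
])

```text
time: 8.55
tool_pos: [0.6424, -0.0209, 0.0567]
tool_rot: [-0.012, 0.996, 0.08, -0.022]
contact_force: [1.8, 3.1, 2.8]
gripper_width: 0.344
```

Run:
```python
from h import *
pos,Rt=pose();rel([.640,-.022,.0553]);g=pos-.019*Rt[:,2];print("grasp",g,"to go",(Rt.T@(np.array([.640,-.022,.0743])-g)*1e3).round(1))
N,nn,cc,B=heldplane(pos,"scene");print(N,"n world",nn.round(3)); r=cv2.minAreaRect((B[:,:2]*1000).astype(np.float32));print(r)
nb=np.array([.255,.043,.966]);print("height over board of plate top mm", ((B-np.array([.5992,-.0259,.0492]))@nb*1e3)[[0,-1]], ((cc-np.array([.5992,-.0259,.0492]))@nb*1e3))
```

```text
t 8.55 pos [ 0.6424 -0.0209  0.0567] yaw 9.2 z [-0.0465  0.02   -0.9987] F [1.8 3.1 2.8] w 0.344
tool shift to go mm [-2.5  0.8  1.5]
grasp [ 0.64331092 -0.02124192  0.07568837] to go [-3.3  0.3  1.5]
314 n world [ 0.246 -0.003  0.969]
((601.0181274414062, -25.954307556152344), (131.9707794189453, 64.46144104003906), 9.39737606048584)
height over board of plate top mm [10.07309199 10.54577875] 8.902004221007621
```

Emit:
step_arm([
  [-1,0,2,0],
  [-0.5,0,1.5,0],
])

```text
time: 8.8
tool_pos: [0.6425, -0.0208, 0.0548]
tool_rot: [-0.012, 0.997, 0.08, -0.02]
contact_force: [-0.7, 2.9, 7.3]
gripper_width: 0.345
```

Run:
```python
from h import *
pos,Rt=pose();rel([.640,-.022,.0553]);g=pos-.019*Rt[:,2];print("grasp",g)
N,nn,cc,B=heldplane(pos,"scene");print(N,"n world",nn.round(3)); r=cv2.minAreaRect((B[:,:2]*1000).astype(np.float32));print(r)
nb=np.array([.255,.043,.966]);h=(B-np.array([.5992,-.0259,.0492]))@nb*1e3;print("plate top over board mm",np.percentile(h,[2,50,98]).round(1))
```

```text
t 8.8 pos [ 0.6425 -0.0208  0.0548] yaw 9.21 z [-0.0424  0.0202 -0.9989] F [-0.7  2.9  7.3] w 0.345
tool shift to go mm [-2.7  0.7 -0.4]
grasp [ 0.64329401 -0.0212215   0.07377947]
321 n world [0.261 0.    0.965]
((600.1011962890625, -24.687225341796875), (132.18756103515625, 63.35637283325195), 8.213175773620605)
plate top over board mm [4.1 7.2 9.7]
```

The plate is pitched 15.1° with its top about 7 mm above the board, and only a slight roll remains. Releasing it.

Emit:
step_arm([
  [0,0,0.3,0],
  [0,0,0,0],
  [0,0,0,0],
  [0,0,0,0],
  [0,0,0,0],
], claw=100)

```text
time: 9.35
tool_pos: [0.6399, -0.0228, 0.0517]
tool_rot: [-0.011, 0.996, 0.08, -0.023]
contact_force: [1.0, 0.2, 0.2]
gripper_width: 1.0
```

Emit:
step_arm([
  [0,0,-15,0],
  [0,0,-40,0],
  [0,0,-45,0],
  [0,0,-45,0],
  [0,0,-40,0],
  [-20,0,0,0],
  [-20,0,0,0],
])

```text
time: 10.05
tool_pos: [0.6095, -0.0329, 0.2512]
tool_rot: [-0.01, 0.996, 0.081, -0.022]
contact_force: [-0.4, -0.6, -1.4]
gripper_width: 1.002
```

```bash
cat >> h.py <<'E'
def report(n="wrist",c=(.6,-.025,.08)):
    "plate top plane, long axis yaw, screw & block top in the picture"
    pos,Rt=pose();p,d=grab_frame(n);W=wcloud(d,pos,Rt) if n=="wrist" else cloud(n,d)
    np.savez(f"pics/{n}_last.npz",p=p,d=d,W=W)
    return p,W,pos,Rt
E
python3 - <<'E'
from h import *
rel([.6,-.025,.2]);
p,W,pos,Rt=report("wrist");cv2.imwrite("pics/w5.png",p[:,:,::-1])
N,nn,cc,B=heldplane(np.array([.60,-.025,.07]),"scene",dz=(-.06,.05));print(N,"n world",nn.round(3)); print(cv2.minAreaRect((B[:,:2]*1000).astype(np.float32)))
nb=np.array([.255,.043,.966]);h=(B-np.array([.5992,-.0259,.0492]))@nb*1e3;print("plate top over board mm",np.percentile(h,[2,50,98]).round(1))
E
```

```text
t 10.05 pos [ 0.6095 -0.0329  0.2512] yaw 9.3 z [-0.0458  0.0162 -0.9988] F [-0.4 -0.6 -1.4] w 1.002
tool shift to go mm [-5.9 -8.2 51.7]
849 n world [0.255 0.047 0.966]
((599.6787109375, -26.224811553955078), (132.44004821777344, 64.24779510498047), 9.255757331848145)
plate top over board mm [4.  5.9 7.8]
```

View pics/w5.png

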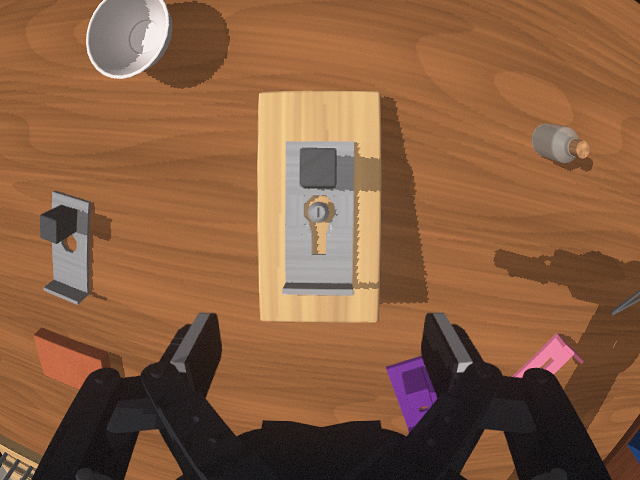

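The wrist view shows the plate flat and square, with the screw head up through the round hole at (318,212) and the slot below it at (318,240). The plane fit agrees: n = (0.255, 0.047, 0.966), top 5.9 mm above the board. Next I'll shut the fingers and move behind the flange.

Emit:
step_arm([
  [-20,0,0,0],
  [-30,0,0,0],
  [-30,0,0,0],
  [-20,0,0,0],
  [0,0,0,0],
], claw=0)

```text
time: 10.65
tool_pos: [0.5092, -0.0493, 0.2572]
tool_rot: [-0.01, 0.996, 0.081, -0.021]
contact_force: [-0.3, 0.1, 0.4]
gripper_width: 0.148
```

```bash
cat >> h.py <<'E'
ux=np.array([-.952,-.161,.259]);nb=np.array([.255,.043,.966]);uy=np.cross(nb,ux);F=np.array([.598,-.028,.051])
def tob(P): return (P-F)@np.c_[ux,uy,nb]*1e3
def goal(b): 
    pos,Rt=pose();t=F+(np.c_[ux,uy,nb]@np.array(b))/1e3
    rel(t);print("tcp in board",tob(pos).round(1))
E
python3 - <<'E'
from h import *
goal([103,0,15])
f=np.load("pics/wrist_last.npz");p,W=f["p"],f["W"];Q=tob(W.reshape(-1,3));
def med(nm,m): q=Q[m];print(nm,m.sum(),q.mean(0).round(1),np.percentile(q,[3,97],axis=0).round(1).tolist())
a=abs(Q[:,1])<40
med("screwtop",(Q[:,2]>15)&(Q[:,2]<20)&(np.hypot(Q[:,0],Q[:,1])<14)&a)
med("block",(Q[:,2]>48)&(Q[:,2]<56)&a&(abs(Q[:,0]+36)<30))
med("flangetop",(Q[:,2]>26)&(Q[:,2]<36)&a&(abs(Q[:,0]-72)<15))
E
```

```text
t 10.65 pos [ 0.5092 -0.0493  0.2572] yaw 9.28 z [-0.0425  0.016  -0.999 ] F [-0.3  0.1  0.4] w 0.148
tool shift to go mm [  2.   -2.4 165.2]
tcp in board [141.4   6.1 175.6]
screwtop 238 [-1.5 -0.  17.1] [[-8.4, -7.4, 15.3], [5.2, 7.1, 18.8]]
block 1393 [-39.    0.8  51.5] [[-53.6, -13.6, 49.9], [-24.7, 14.8, 52.9]]
flangetop 572 [68.3  0.2 31.1] [[65.6, -30.1, 27.0], [71.9, 29.6, 32.8]]
```

Emit:
step_arm([
  [1,-1,40,0],
  [1,-1,45,0],
  [0,0,40,0],
  [0,0,25,0],
  [0,0,8,0],
  [0,0,0,0],
])

```text
time: 11.25
tool_pos: [0.5119, -0.0443, 0.0977]
tool_rot: [-0.009, 0.997, 0.081, -0.015]
contact_force: [-0.1, -0.4, -0.3]
gripper_width: -0.002
```

Run:
```python
from h import *
goal([95,0,15]); print("unit board -x in tool",(pose()[1].T@-ux).round(3),"n in tool",(pose()[1].T@nb).round(3))
```

```text
t 11.25 pos [ 0.5119 -0.0443  0.0977] yaw 9.27 z [-0.0323  0.0151 -0.9994] F [-0.1 -0.4 -0.3] w -0.002
tool shift to go mm [-0.  -1.5  7.7]
tcp in board [96.7  1.7 22.5]
unit board -x in tool [ 0.973 -0.001  0.231] n in tool [ 0.23  -0.021 -0.973]
```

Emit:
step_arm([
  [0,-1,5,0],
  [0,-0.5,2.5,0],
  [4,0,1,0],
])

```text
time: 11.55
tool_pos: [0.5189, -0.0424, 0.0926]
tool_rot: [-0.008, 0.997, 0.081, -0.012]
contact_force: [-0.2, -0.2, 0.9]
gripper_width: -0.002
```

Emit:
step_arm([
  [4,0,1,0],
  [3,0,0.7,0],
])

```text
time: 11.75
tool_pos: [0.5276, -0.0415, 0.0925]
tool_rot: [-0.007, 0.997, 0.081, -0.011]
contact_force: [-1.7, 0.4, -1.0]
gripper_width: 0.002
```

Run:
```python
from h import *
goal([80,0,15])
```

```text
t 11.75 pos [ 0.5276 -0.0415  0.0925] yaw 9.26 z [-0.023   0.0129 -0.9997] F [-1.7  0.4 -1. ] w 0.002
tool shift to go mm [-1.6 -1.4  6.4]
tcp in board [80.   1.5 21.6]
```

Emit:
step_arm([
  [3,-1,3,0],
  [3,-0.5,2,0],
])

```text
time: 11.95
tool_pos: [0.5343, -0.0391, 0.0885]
tool_rot: [-0.007, 0.997, 0.081, -0.01]
contact_force: [-2.0, 0.1, 2.5]
gripper_width: 0.002
```

Emit:
step_arm([
  [4,0,1.5,0],
  [4,0,1.5,0],
])

```text
time: 12.15
tool_pos: [0.5428, -0.0377, 0.0854]
tool_rot: [-0.007, 0.997, 0.081, -0.01]
contact_force: [-2.1, 0.4, 2.5]
gripper_width: 0.001
```

Run:
```python
from h import *
goal([46,0,15])
```

```text
t 12.15 pos [ 0.5428 -0.0377  0.0854] yaw 9.27 z [-0.0217  0.0118 -0.9997] F [-2.1  0.4  2.5] w 0.001
tool shift to go mm [15.6 -0.4  7.7]
tcp in board [63.   0.4 18.8]
```

Emit:
step_arm([
  [4,0,1.5,0],
  [4,0,1.5,0],
  [3,0,1,0],
])

```text
time: 12.45
tool_pos: [0.5547, -0.0357, 0.0808]
tool_rot: [-0.007, 0.997, 0.081, -0.01]
contact_force: [-1.8, -0.3, 2.0]
gripper_width: 0.003
```

Emit:
step_arm([
  [2,0,0.7,0],
  [2,0,0.7,0],
])

```text
time: 12.65
tool_pos: [0.5582, -0.0352, 0.0793]
tool_rot: [-0.007, 0.997, 0.081, -0.012]
contact_force: [-10.7, -1.5, 12.8]
gripper_width: -0.002
```

Run:
```python
from h import *
goal([46,0,15]);f=np.load("pics/scene0.npz")
for n in ["scene","wrist"]:
    p,W,pos,Rt=report(n);Q=tob(W.reshape(-1,3));Q[:,:2]-=(0,0)
    for nm,m in [("block",(Q[:,2]>47)&(Q[:,2]<56)&(abs(Q[:,1])<25)&(abs(Q[:,0]+65)<40)),("flange",(Q[:,2]>26)&(Q[:,2]<35)&(abs(Q[:,1])<38)&(abs(Q[:,0]-40)<25)),("screw",(Q[:,2]>14)&(Q[:,2]<20)&(np.hypot(Q[:,0],Q[:,1])<14))]:
        q=Q[m]; print(n,nm,m.sum(),np.percentile(q,[3,50,97],axis=0).round(1).tolist() if m.any() else "")
cv2.imwrite("pics/w6.png",p[:,:,::-1])
```

```text
t 12.65 pos [ 0.5582 -0.0352  0.0793] yaw 9.29 z [-0.0252  0.0115 -0.9996] F [-10.7  -1.5  12.8] w -0.002
tool shift to go mm [-0.1 -0.4  1.9]
tcp in board [46.4  0.4 16.9]
scene block 223 [[-91.5, -16.1, 47.5], [-76.4, -2.3, 50.6], [-61.2, 12.1, 54.2]]
scene flange 128 [[28.5, -31.9, 26.5], [32.5, -3.0, 29.9], [42.0, 26.5, 33.9]]
scene screw 39 [[-9.7, -9.6, 14.2], [-2.7, -1.0, 16.2], [5.0, 6.1, 19.2]]
wrist block 4348 [[-79.4, -13.9, 48.6], [-68.0, -0.1, 51.4], [-58.9, 13.7, 52.7]]
wrist flange 3280 [[29.8, -30.0, 27.0], [33.0, 0.0, 31.4], [42.4, 28.5, 33.8]]
wrist screw 1260 [[-8.7, -7.6, 14.2], [-1.4, -0.2, 17.0], [6.3, 7.1, 18.8]]
```

View pics/w6.png

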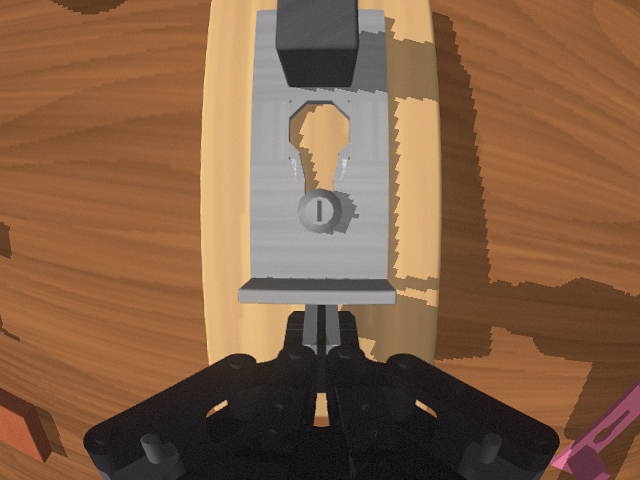

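The screw head at (320,211) covers the slot's end, and the force jumped from about 3 N to 17 N, so the stop has been reached. In the scene camera the block is 73.7 mm below the screw, which puts the plate origin at -37.7 mm. Backing off now.

Emit:
step_arm([
  [-4,0,-1,0],
  [-10,0,-3,0],
  [-20,0,-10,0],
  [-10,0,-40,0],
  [0,0,-45,0],
  [0,0,-45,0],
  [0,0,-20,0],
  [0,0,0,0],
])

```text
time: 13.55
tool_pos: [0.5129, -0.044, 0.2468]
tool_rot: [-0.008, 0.997, 0.081, -0.013]
contact_force: [0.5, -0.0, -0.0]
gripper_width: 0.001
```

Run:
```python
from h import *
s=state();print(s["time"],s["tool_pos"],s["contact_force"])
for n in ["scene","wrist"]:
    p,W,pos,Rt=report(n);Q=tob(W.reshape(-1,3))
    for nm,m in [("block",(Q[:,2]>47)&(Q[:,2]<56)&(abs(Q[:,1])<25)&(abs(Q[:,0]+75)<30)),("screw",(Q[:,2]>14)&(Q[:,2]<20)&(np.hypot(Q[:,0],Q[:,1])<14))]:
        q=Q[m]; print(n,nm,m.sum(),np.percentile(q,[3,50,97],axis=0).round(1).tolist() if m.any() else "")
N,nn,cc,B=heldplane(np.array([.63,-.022,.06]),"scene",dz=(-.06,.05));print(N,nn.round(3),cv2.minAreaRect((tob(B)[:,:2]).astype(np.float32)),np.median(tob(B)[:,2]))
```

```text
13.55 [ 0.51291136 -0.04397634  0.24682422] [ 0.51088589 -0.01377485 -0.02346742]
scene block 225 [[-91.3, -15.9, 47.4], [-77.1, -2.1, 50.6], [-60.4, 12.3, 54.4]]
scene screw 43 [[-11.5, -9.3, 14.3], [-4.0, -2.0, 16.3], [3.7, 6.4, 19.1]]
wrist block 1134 [[-84.9, -14.1, 48.8], [-70.9, -0.4, 51.5], [-58.8, 13.9, 52.9]]
wrist screw 333 [[-8.8, -7.2, 14.2], [-0.3, -0.4, 17.0], [7.0, 8.0, 19.0]]
827 [0.255 0.036 0.966] ((-36.1351318359375, -2.3208274841308594), (63.91889953613281, 137.56463623046875), 89.82685089111328) 4.556904960359147
```

```bash
python3 -c "
from plant import *
print(job_done())"
```

```text
the job is handed in; nothing more can be done
None
```

The grey keyhole plate is home on the screw, lying flat and square on the board, and the job was handed in at about 14 s of the 54 s. I set it on the slope with the screw head up through the round hole and let go. I then pushed the flange downhill with shut fingers until the force jumped from about 3 N to 17 N at the end of the slot, and backed off.

**Final checks:**
- **Flat and square:** the plate's normal was (0.255, 0.036, 0.966) against the board's (0.255, 0.043, 0.966). Its long axis was within 1° of the board's.
- **Position across the board:** within about 1 mm of the middle, measured against the screw.
- **Position along the slope:** the two cameras differ slightly. The scene camera put the plate origin about 37 mm below the screw and the wrist camera about 35 mm. Both are within the allowed 33 to 42 mm.
- **Let go:** the gripper was clear of everything, with no contact force.

**What went wrong:** the first grip closed off-centre and shifted the plate about 1 cm on the bench, so I opened, re-centred and gripped again. I never went near the blank, bowl, bottle or soldering block, but did not measure them at the end.

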